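# Fetch a setting template from the carousel and lock it on the jig's keyhole stud

### The arm

A 6-joint arm with a two-finger parallel gripper is mounted at the origin on the work surface. World frame = base frame: x ahead of the robot, y to its left, z up, the work surface at z = 0. Lengths are in m, angles in degrees, forces in N, time in s.
With the tool pointing down it reaches from about 0.35 to 0.775 m from the base axis. Payload 7.3 kg.
Tool frame: the origin (TCP) lies midway between the tips of the shut fingers; the grasp point (between the pads) lies 19 mm behind it (manip.hold_point_z is the distance from the TCP to the grasp point, in m); z points along the fingers, y is the line along which they close (so a half turn about z gives the same grasp; the last joint's range is limited). The gripper opens to 92 mm and grips with 3 to 60 N. Pads are 19 mm wide; open, the fingers measure 130 mm over their backs; the gripper's body (75 mm by 190 mm) begins 47 mm behind the grasp point.
Start: joints at [-8.365, 19.595, 87.324, -0, 73.075, -8.365], TCP at [0.525, 0, 0.227] pointing down, gripper open.
Joint ranges: [-145.02, 145.02], [-44.19, 115.74], [2.07, 154.8], [-57.11, 237.11], [16.16, 152.29], [-177.93, 177.93]. Speed limits (degrees/s): [147.25, 147.25, 180, 180, 180, 180].

### API

Orientations are given as [roll, pitch, yaw] about the fixed x, y, z axes, in that order (R = Rz(yaw) Ry(pitch) Rx(roll)).
In Python, from bench import get_state, read_camera, job, outline_of, pinpoint, manip gives the robot as it stands.
- The arm moves only by the tool servo_tool, never from a script. Its argument "deltas" is a list of rows, each a list of 5 numbers: the closure, from 0 (fully open) to 1 (shut), then the shift along the tool's x, y, z in mm, then the turn about the tool's z in rad. In form: [[grip, dx, dy, dz, twist], ...]. A call has 1 to 20 rows; each row is the pose to reach, as a shift and turn from the pose commanded when the call began, along the tool's axes at that moment; what a row does not reach only later rows make up. A row lasts 1/10 s, in which the tool goes at most 50 mm and 8.59 degrees, less where a joint would pass 70% of its speed; a pose out of reach is approached as far as the arm can. A call with a gripper value outside its range is refused whole. The fingers move at their own pace and stop on an object; the grip force is fixed at half the most. Time passes only in rows, so rows that repeat a pose let the fingers close. It gives the time, the measured TCP pose, the force, the opening and the grip force at its end, in the units of the state.
- get_state(): the state, without advancing time (a new reading comes with each control period).
- read_camera(name): name is "scene" or "side" or "wrist"; returns a dict with "color" (400x640x3 uint8, red, green, blue), "K" (3x3 intrinsics, pixels), "k1" (the pictures are not rectified: a ray, as slopes to the right and down, at radius r is drawn at 1 + k1 r^2 times it, then the intrinsics apply), "rvec" (rotation vector, rad) and "tvec" (3), from world to camera coordinates, as OpenCV has them. Camera axes: x right, y down, z forward; pixel columns grow to the right and rows downward; lengths in m; the calibration is good to about 2 mm. A picture is of the moment at which its call begins. There is no depth.
- job.job_done(): hands the job in; it is judged then, once.
Trained networks look in the newest picture that a camera, given by its name, has taken for a name from the list of things; names that differ only in an ending like _2 or _b are one class to them, and where a whole thing is asked for, a point or a joint stands for the part that bears it (a point fixed in the world has none). Each returns a list of dicts, best first, with "p" (0 to 1); they miss things now and then, are a little off and sometimes report something else, mostly with a low value. They report only what shows in the picture. A call takes as long as a camera call. They do not tell look-alikes from the thing itself.
- outline_of(camera, name): "region" (400x640 bool, what is visible of it) and "point" ([row, column] in pixels, amid what is visible of it).
- pinpoint(camera, name): "point" ([row, column] in pixels: a listed point, or the origin of a listed thing).
The state is a dict: "clock": time; "joints": joint angles; "dq": joint speeds; "tau": joint torques, N m; "ee_pos": TCP position; "eef_rot": TCP orientation; "wrist_force": force on the tool from outside, world axes, zero at the start; "torque": the same for the moment, N m; "finger_gap": opening from 0.0 (shut) to 1.0 (fully open); "grasp_force": force on a finger pad.
Only numpy, scipy, OpenCV 4.12 (cv2) and the standard library are available. Lean on these libraries where they do the work, as an engineer would, in place of code of your own. Each camera call takes 0.05 s, during which the arm holds its last target. There are 200 camera calls.

### The job

Turn the template carousel until the template with the sloping shoulders stands in the gap of the steel hoop, facing the arm, and lift it out there. Hang it upright on the headed stud of the jig's aluminium upright: keyhole over the head, then down until it is locked behind the head, flat against the upright, and let go. Leave the other templates in their pockets and the other things on the bench where they are.

Things in the scene. Friction and masses are not known exactly. Their poses are not given: they have to be found in the camera images.
- template_sloped: Wanted template: upright plywood plate 8 mm thick (x = its normal), 100 wide (y), 195 tall (z); origin at centre of its lower edge. 100 wide up to z 100, shoulders then slope in at 45 degrees to a 50 mm wide tab (z 125 to 195), to be gripped near its top across the 8 mm. Either face may go to the upright. About 0.16 kg. Stands 30 mm deep in a loose carousel pocket (10 mm slot, so it may lean 4 degrees), its width radial.
- opening (a point): Centre of the wide part of the wanted template's keyhole, on its mid-plane and centre line, 88 mm above the lower edge: an eight-sided opening 24 mm across, which runs up into a slot 13 mm wide that ends 115.5 mm above the lower edge. Axes as the template's.
- key (a point): Point of the wanted template on its mid-plane and centre line, 111 mm above its lower edge (23 mm above point opening), near the slot's upper end: the stud's axis lies here when the template hangs locked. Axes as the template's.
- carousel (a joint): Angle of the carousel about its vertical axis in rad, 0 at the start, growing anticlockwise seen from above; may go nearly a full turn either way. It stays where it is left (friction about 0.15 N m).
- handle (a point): Middle of the carousel's turning handle, on its axis, 204 mm above the table: a dark wooden bar 64 mm long (this point's x), 16 wide (y), 32 tall; it turns with the carousel. Tops of the templates in the pockets: 221 mm above the table, their 50 mm tabs 75 to 125 mm from the axis; below 151 mm the plates reach in to 50 mm from the axis.
- rack_base: Fixed round base of the carousel, 344 mm across; origin on the table on the carousel's axis, -x towards the gap. The carousel on it is a plywood disc 314 mm across with four radial pockets 90 degrees apart, each holding a template with its centre line 100 mm from the axis. The hoop's posts stand 166 mm from the axis.
- gate (a point): Fixed point, 100 mm from the carousel's axis, 26 mm above the table: here the centre of the lower edge of a template comes when its pocket faces the arm. A steel retaining hoop (8 mm bar, 100 mm from the axis, 247 mm above the table) runs over the templates except for a gap about 55 degrees either side of this point; only there can one be lifted out.
- upright: Jig station's fixed aluminium upright, 60 mm wide (y), 24 mm thick, 175 mm tall, on a foot that reaches only backwards (+x). Origin on the table under the middle of its front face; the front face looks along -x of this body and carries the stud.
- face (a point): Point on the upright's front face, on its centre line, 155 mm above the table; axes as the upright's, -x out of the face. The steel stud stands out along -x on this centre line: shank 9 mm across, 11 long, then a round head 18 across, 5 thick (11 to 16 mm off the face). It is clamped anywhere from 10 mm below to 10 mm above this point: its height is not reported, feel or look for it.
- template_square: Another template in another pocket, same plate and keyhole but with square shoulders: 100 mm wide up to 125 mm, then 50 mm; stays in its pocket. Origin at the centre of its lower edge, x its normal.
- template_stepped: Another template in another pocket, same plate and keyhole but with stepped shoulders: 100 mm wide up to 72 mm, 74 mm up to 125 mm, then 50 mm; stays in its pocket. Origin at the centre of its lower edge, x its normal.
- template_narrow: Another template in another pocket, same plate and keyhole but with 100 mm wide only up to 40 mm, then a plain 50 mm strip; stays in its pocket. Origin at the centre of its lower edge, x its normal.
- glue: Glue bottle, 56 mm across, 170 mm tall, bystander. Origin at its underside.
- tape: Tape measure, 70 x 32 x 62 mm, bystander. Origin at its underside.
- screwdriver: Screwdriver lying on the table, bystander. Origin at its underside.
- hammer: Hammer lying on the table, bystander. Origin at its underside.
- offcut: Dark wood offcut 160 x 45 x 22 mm, bystander. Origin at its underside.
- frame: Small wooden frame 130 x 110 x 20 mm lying flat, bystander. Origin at its underside.
Things that resemble listed ones, but are neither listed nor needed, are in the scene too. Leave any yellow look-alike of the template_sloped alone.

How it is judged:
By the outcome, as a careful person would: the job done as asked, in the order asked, and still so for the second after the job is handed in, with the robot touching nothing.
It also fails if it takes over 72 s, if anything falls off the work surface, if the arm or the gripper's body presses on something with over 40 N, if the wrist force passes 120 N, or if a joint passes its speed limit or range.

## Working session

There is one attempt and no reset: what is moved stays moved. The work goes in short steps, Python scripts to look and compute and a tool call to move; the robot and the scene stay as the last step left them, time stands still between calls to the robot, and variables do not carry over. Pictures are saved under pics/ and viewed, at most 10 in all, crops included, and the job is handed in when it is done.

Besides the shell and the picture viewer there is one more tool, called after "Request:" as a command line: name --pt "numbers of a row" for each row, then --argument value for the rest. servo_tool: Moves the arm, as the interface text tells. Its arguments: {"type":"object","properties":{"deltas":{"type":"array"}},"required":["deltas"]}

```bash
mkdir -p pics; ls; cat > h.py <<'E'
import numpy as np, cv2
from bench import *
def ray(c,pt):
    K=c["K"];u=(pt[1]-K[0][2])/K[0][0];v=(pt[0]-K[1][2])/K[1][1]
    d=np.array([u,v]);s=d.copy()
    for _ in range(20): s=d/(1+c["k1"]*(s@s))
    R=cv2.Rodrigues(np.array(c["rvec"],float))[0];t=np.array(c["tvec"],float).ravel()
    w=R.T@np.array([s[0],s[1],1.]);return -R.T@t,w/np.linalg.norm(w)
def onz(c,pt,z):
    o,w=ray(c,pt);return o+w*(z-o[2])/w[2]
def tri(cs,pts):
    A=np.zeros((3,3));b=np.zeros(3);L=[]
    for c,p in zip(cs,pts):
        o,w=ray(c,p);P=np.eye(3)-np.outer(w,w);A+=P;b+=P@o;L.append((o,P))
    x=np.linalg.solve(A,b);return x,[np.linalg.norm(P@(x-o)) for o,P in L]
def proj(c,X):
    R=cv2.Rodrigues(np.array(c["rvec"],float))[0];X=np.atleast_2d(X)@R.T+np.array(c["tvec"],float).ravel()
    s=X[:,:2]/X[:,2:];s=s*(1+c["k1"]*(s**2).sum(1,keepdims=True));K=np.array(c["K"])
    return np.c_[s[:,1]*K[1,1]+K[1,2],s[:,0]*K[0,0]+K[0,2]]
def save(c,n,crop=None,f=1):
    im=c["color"][:,:,::-1]
    if crop: im=im[crop[0]:crop[1],crop[2]:crop[3]]
    cv2.imwrite("pics/"+n,cv2.resize(im,None,fx=f,fy=f,interpolation=cv2.INTER_CUBIC))
E
python3 - <<'E'
from h import *
cs={n:read_camera(n) for n in("scene","side","wrist")}
im=np.vstack([cs["scene"]["color"],cs["side"]["color"]])[:,:,::-1]
cv2.imwrite("pics/a.png",cv2.resize(im,(480,600),interpolation=cv2.INTER_AREA))
save(cs["scene"],"scene.png",None,1.25);save(cs["side"],"side.png",None,1.25)
for n in("template_sloped","opening","handle","rack_base","gate","upright","face","template_square","template_stepped","template_narrow"):
    for k in("scene","side"):
        print(n,k,[(np.round(d["point"]).tolist(),round(d["p"],2),onz(cs[k],d["point"],{"handle":.204,"rack_base":0,"gate":.026,"upright":0,"face":.155,"opening":.114}.get(n,.026)).round(3)[:2].tolist()) for d in pinpoint(k,n)[:3]])
for k in cs: print(k,ray(cs[k],[200,320]))
E
```

```text
pics
template_sloped scene [([287.0, 336.0], 0.82, [0.623, 0.179]), ([236.0, 247.0], 0.77, [0.736, -0.114])]
template_sloped side [([187.0, 316.0], 0.59, [0.605, 0.148])]
opening scene [([262.0, 335.0], 0.72, [0.632, 0.184]), ([213.0, 245.0], 0.7, [0.74, -0.103]), ([237.0, 248.0], 0.51, [0.773, -0.003])]
opening side [([170.0, 314.0], 0.93, [0.592, 0.133]), ([202.0, 389.0], 0.54, [0.713, -0.12])]
handle scene [([163.0, 255.0], 0.91, [0.666, -0.193])]
handle side [([196.0, 391.0], 0.61, [0.661, -0.186])]
rack_base scene [([164.0, 252.0], 0.69, [0.54, -0.533]), ([170.0, 315.0], 0.52, [0.359, -0.386])]
rack_base side [([349.0, 327.0], 0.37, [0.349, -0.4])]
gate scene []
gate side []
upright scene []
upright side [([182.0, 264.0], 0.8, [0.469, 0.292])]
face scene [([252.0, 423.0], 0.73, [0.463, 0.291]), ([168.0, 267.0], 0.57, [0.614, -0.229])]
face side []
template_square scene [([199.0, 270.0], 0.94, [0.599, -0.255])]
template_square side [([265.0, 380.0], 0.65, [0.6, -0.254])]
template_stepped scene [([220.0, 292.0], 0.66, [0.588, -0.123]), ([174.0, 264.0], 0.5, [0.548, -0.408]), ([249.0, 424.0], 0.38, [0.334, 0.174])]
template_stepped side [([235.0, 350.0], 0.58, [0.588, -0.111])]
template_narrow scene [([348.0, 348.0], 0.46, [0.697, 0.346])]
template_narrow side [([249.0, 421.0], 0.63, [0.743, -0.259]), ([145.0, 260.0], 0.23, [0.538, 0.497])]
scene (array([1.08320391, 0.85845724, 0.82758026]), array([-0.42927994, -0.71344926, -0.55381305]))
side (array([ 0.0674804 , -0.86130068,  0.89938537]), array([ 0.37473738,  0.67908638, -0.63120012]))
wrist (array([0.52385001, 0.08135629, 0.38490744]), array([ 0.0063298 , -0.30412871, -0.95260992]))
```

View pics/scene.png

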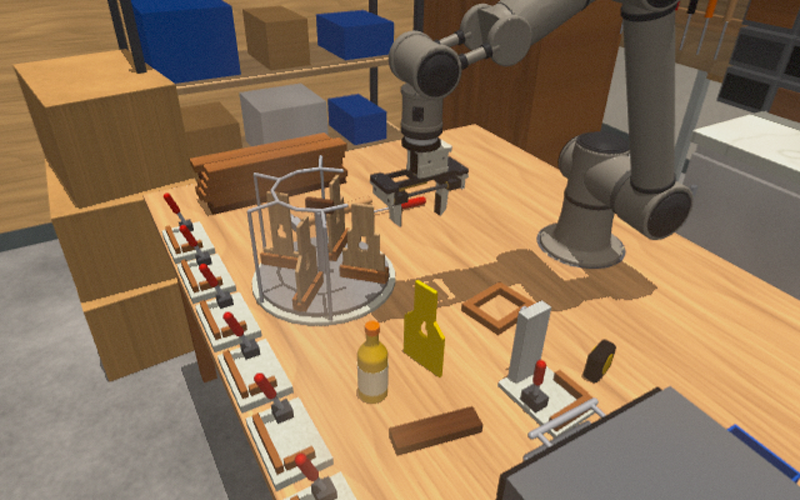

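View pics/side.png

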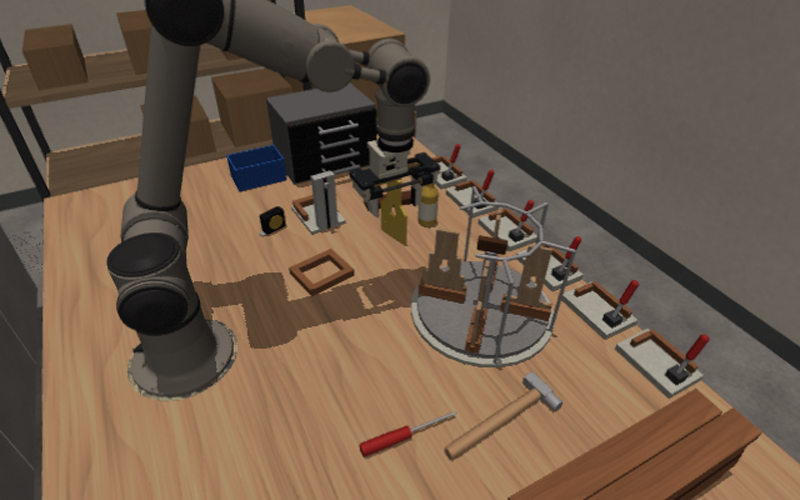

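The scene picture shows the carousel around (320,240), the yellow look-alike at (425,325), which I leave alone, and the upright at (530,340). The side picture shows the same layout, with the hoop open towards the arm. I'll enlarge both cameras' views of the carousel to check which plate is which.

```bash
python3 - <<'E'
from h import *
a=read_camera("scene");b=read_camera("side")
f=lambda c,r:cv2.resize(c["color"][r[0]:r[1],r[2]:r[3],::-1],(400,480),interpolation=cv2.INTER_CUBIC)
cv2.imwrite("pics/c.png",np.hstack([f(a,(115,265,195,320)),f(b,(150,300,325,450))]))
E
```

```text
(no output)
```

View pics/c.png

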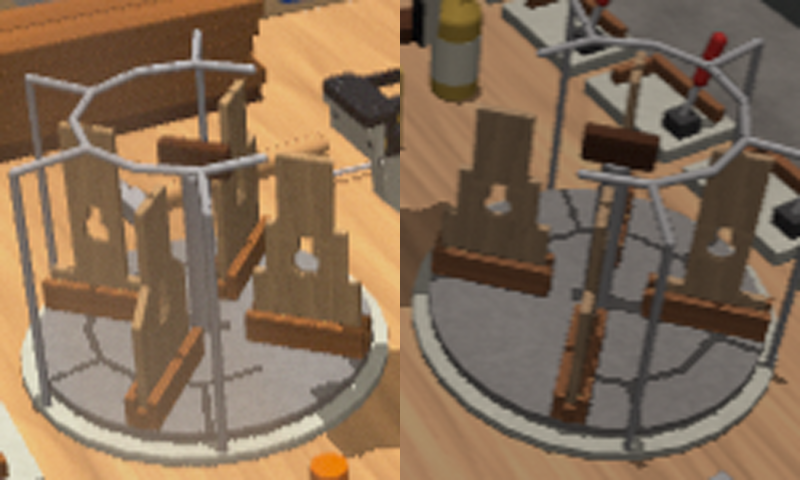

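Candidates for the sloped template, in scene native pixels:
- **(236,247)**, the front pocket plate: it has a slanted shoulder, so this is the wanted one.
- **(287,336)**: the yellow look-alike, which stands on the table outside the rack. I leave it alone.
- **The other three pockets**: narrow (200,225), square (170,268) and stepped (200,290).

The crop confirms this. Next I'll find the direction of the gap and the handle yaw.

```bash
python3 - <<'E'
from h import *
a=read_camera("scene");b=read_camera("side")
ax,e=tri([a,b],[pinpoint("scene","handle")[0]["point"],pinpoint("side","handle")[0]["point"]]);print("axis",ax,e)
for c,p in((a,(136.2,274)),(a,(164.4,278)),(b,(165.6,368.8)),(b,(204.7,381.2))):
    x=onz(c,p,.247)-ax;print("hoop end",x[:2].round(3),np.hypot(*x[:2]).round(3),np.degrees(np.arctan2(x[1],x[0])).round(1))
for c,k in((a,"scene"),(b,"side")):
    r=outline_of(k,"handle")
    if r:
        m=r[0]["region"].astype(np.uint8);print(k,r[0]["p"],m.sum());ys,xs=np.nonzero(m);print(ys.min(),ys.max(),xs.min(),xs.max())
        best=[]
        for yaw in range(0,180,3):
            y=np.radians(yaw);R=np.array([[np.cos(y),-np.sin(y)],[np.sin(y),np.cos(y)]])
            P=np.array([[*(R@[i*.032,j*.008]+ax[:2]),z] for i in(-1,1) for j in(-1,1) for z in(.188,.22)])
            q=proj(c,P)[:,::-1];h=cv2.convexHull(np.round(q).astype(np.int32));n=np.zeros_like(m);cv2.fillConvexPoly(n,h,1)
            best.append(((n&m).sum()/(n|m).sum(),yaw))
        print(sorted(best)[::-1][:6])
r=outline_of("side","upright");print([(d["p"],d["region"].sum()) for d in r])
E
```

```text
axis [ 0.6636192  -0.1935121   0.20531716] [np.float64(0.0037347899853532505), np.float64(0.0037347899853532257)]
hoop end [-0.083 -0.049] 0.096 -149.3
hoop end [-0.019  0.107] 0.109 100.2
hoop end [-0.015  0.107] 0.108 97.8
hoop end [-0.082 -0.051] 0.097 -147.9
scene 0.57 4005
158 252 208 311
[(np.float64(0.04403580933946286), 114), (np.float64(0.043635486981677914), 123), (np.float64(0.043478260869565216), 126), (np.float64(0.04341534008683068), 132), (np.float64(0.04341534008683068), 129), (np.float64(0.04338394793926247), 141)]
side 0.88 5204
189 285 334 440
[(np.float64(0.054576463899943146), 141), (np.float64(0.05376751230594472), 150), (np.float64(0.053710381476561014), 135), (np.float64(0.05358833554251089), 138), (np.float64(0.053270142180094786), 132), (np.float64(0.053270142180094786), 129)]
[(0.94, np.int64(1181)), (0.37, np.int64(101))]
```

```bash
cat >> h.py <<'E'
from scipy.spatial.transform import Rotation as Ro
def tool():
    s=get_state();return s,np.array(s["ee_pos"]),Ro.from_euler("xyz",s["eef_rot"],degrees=True).as_matrix()
def go(target):
    s,p,R=tool();return (R.T@(np.array(target)-p)*1000).round(1)
E
python3 - <<'E'
from h import *
s,p,R=tool();print(s["clock"],p,s["eef_rot"],R.round(2).tolist(),manip.hold_point_z)
print(go([.64,-.13,.36]))
E
```

```text
1.6 [5.24999026e-01 2.11029133e-05 2.26718892e-01] [1.79998363e+02 5.39117567e-04 8.99992194e+01] [[0.0, 1.0, 0.0], [1.0, -0.0, -0.0], [-0.0, 0.0, -1.0]] 0.0188
[-130.   115.  -133.3]
```

Request:
servo_tool --pt "0 -30 25 -40 0" --pt "0 -60 55 -80 0" --pt "0 -95 85 -120 0" --pt "0 -130 115 -133 0" --pt "0 -130 115 -133 0" --pt "0 -130 115 -133 0" --pt "0 -130 115 -133 0"

```text
clock: 2.3
ee_pos: [0.6397, -0.1298, 0.3587]
eef_rot: [-179.9, -0.0, 90.0]
wrist_force: [-0.2, 0.5, 0.0]
finger_gap: 1.002
grasp_force: 0.0
```

```bash
python3 - <<'E'
from h import *
c=read_camera("wrist");save(c,"w1.png",None,1.25)
s,p,R=tool();print(s["clock"],p)
zz={"handle":.204,"face":.155,"opening":.114}
for n in("handle","template_sloped","opening","template_square","template_stepped","template_narrow"):
    print(n,[(np.round(d["point"]).tolist(),round(d["p"],2),onz(c,d["point"],zz.get(n,.026)).round(3)[:2].tolist()) for d in pinpoint("wrist",n)[:3]])
a=read_camera("scene")
for n in("upright","face","key"):
    print(n,[(np.round(d["point"]).tolist(),round(d["p"],2),onz(a,d["point"],zz.get(n,0)).round(3)[:2].tolist()) for d in pinpoint("scene",n)[:3]])
f=lambda c,r:cv2.resize(c["color"][r[0]:r[1],r[2]:r[3],::-1],(400,480),interpolation=cv2.INTER_CUBIC)
b=read_camera("side")
for n in("upright","face"):
    print(n,[(np.round(d["point"]).tolist(),round(d["p"],2),onz(b,d["point"],zz.get(n,0)).round(3)[:2].tolist()) for d in pinpoint("side",n)[:3]])
cv2.imwrite("pics/u.png",np.hstack([f(a,(230,350,390,490)),f(b,(125,197,222,282))]))
E
```

```text
2.35 [ 0.63943919 -0.12917485  0.35890612]
handle [([235.0, 341.0], 0.68, [0.661, -0.184])]
template_sloped [([138.0, 386.0], 0.8, [0.736, -0.114])]
opening [([149.0, 400.0], 0.94, [0.735, -0.115])]
template_square [([236.0, 288.0], 0.72, [0.593, -0.263]), ([149.0, 402.0], 0.43, [0.759, -0.129])]
template_stepped [([143.0, 283.0], 0.71, [0.59, -0.12])]
template_narrow [([235.0, 379.0], 0.76, [0.734, -0.262])]
upright [([300.0, 414.0], 0.93, [0.464, 0.291]), ([212.0, 227.0], 0.26, [0.73, -0.293])]
face [([250.0, 421.0], 0.78, [0.464, 0.284]), ([299.0, 476.0], 0.54, [0.468, 0.455]), ([238.0, 247.0], 0.33, [0.794, 0.049])]
key [([260.0, 339.0], 0.68, [0.546, 0.073]), ([205.0, 246.0], 0.67, [0.663, -0.299])]
upright [([183.0, 265.0], 0.89, [0.469, 0.281]), ([145.0, 260.0], 0.74, [0.553, 0.537])]
face [([146.0, 259.0], 0.82, [0.46, 0.288])]
```

View pics/w1.png

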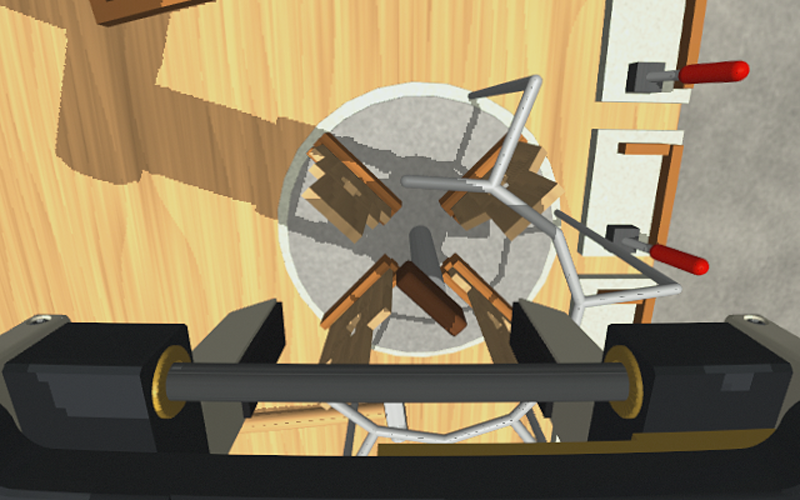

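View pics/u.png

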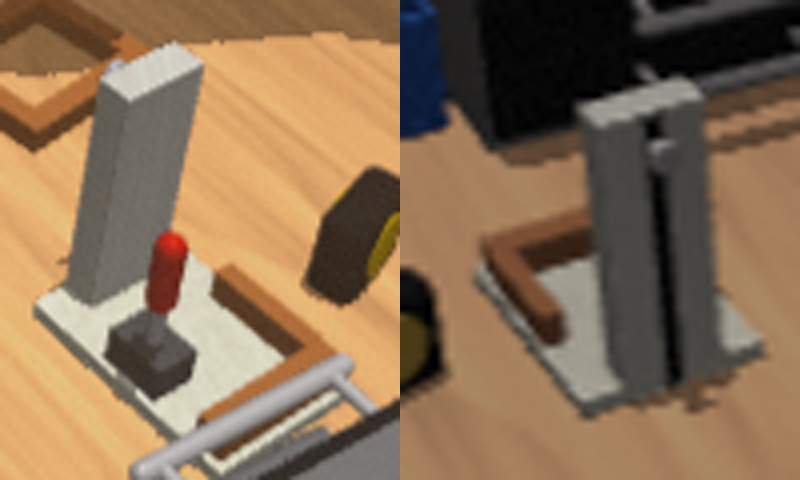

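The wrist picture shows the handle bar at about (430,297), the sloped template upper right at about (500,190), and one hoop end at (405,181). The crop shows the upright's slotted front face turned towards the side camera, with the stud head at about (663,153) in the crop. Now the handle and upright poses in numbers.

```bash
python3 - <<'E'
from h import *
from scipy.optimize import minimize
c=read_camera("wrist");b=read_camera("side")
ax=np.array([.6633,-.1898])
for p in((181,405),(181,405)): x=onz(c,np.array(p)/1.25,.247)[:2]-ax
print("hoop end wrist",x,np.hypot(*x),np.degrees(np.arctan2(x[1],x[0])))
im=c["color"].astype(int);hsv=cv2.cvtColor(c["color"],cv2.COLOR_RGB2HSV)
roi=np.zeros((400,640),bool);roi[205:272,310:378]=1
m=(roi&(im[...,0]<105)&(im[...,0]-im[...,2]>18)).astype(np.uint8)
n_,l,st,_=cv2.connectedComponentsWithStats(m);i=1+st[1:,4].argmax();m=(l==i).astype(np.uint8);print(st[i])
def mask(v):
    y=v[2];R=np.array([[np.cos(y),-np.sin(y)],[np.sin(y),np.cos(y)]])
    P=np.array([[*(R@[i*.032,j*.008]+v[:2]),z] for i in(-1,1) for j in(-1,1) for z in(.188,.22)])
    h=cv2.convexHull(np.round(proj(c,P)[:,::-1]*16).astype(np.int32));n=np.zeros_like(m);cv2.fillConvexPoly(n,h,1,shift=4);return n
def cost(v): n=mask(v);return 1-(n&m).sum()/(n|m).sum()
best=min((minimize(cost,[*ax,np.radians(y)],method="Nelder-Mead",options={"initial_simplex":np.array([[*ax,np.radians(y)],[ax[0]+.006,ax[1],np.radians(y)],[ax[0],ax[1]+.006,np.radians(y)],[*ax,np.radians(y+8)]])}) for y in range(0,180,20)),key=lambda r:r.fun)
print(best.fun,best.x[:2],np.degrees(best.x[2]))
A=onz(b,(143.75,249.4),.175);B=onz(b,(140,267.4),.175);d=(B-A)[:2];print("upright top",A,B,np.hypot(*d),np.degrees(np.arctan2(d[1],d[0])),(A+B)/2)
nrm=np.array([-d[1],d[0]])/np.hypot(*d);print("x axis",nrm)
M=((A+B)/2)[:2]-.0135*nrm
o,w=ray(b,(148,261.4));t=((M-o[:2])@nrm)/(w[:2]@nrm);print("stud head",o+w*t)
E
```

```text
hoop end wrist [-0.0190769   0.09972216] 0.10153047355444539 100.82986931430177
[ 310  205   63   63 1510]
0.23783783783783785 [ 0.66104292 -0.18468358] 137.9510001251654
upright top [0.42789454 0.2879659  0.175     ] [0.49075923 0.28324904 0.175     ] 0.06304139911631648 -4.290970908946611 [0.45932688 0.28560747 0.175     ]
x axis [0.07482158 0.99719694]
stud head [0.462995   0.27179429 0.15747536]
```

Request:
servo_tool --pt "0.4 -30 12 0 0.15" --pt "0.4 -58 23 0 0.3" --pt "0.4 -58 23 0 0.45" --pt "0.4 -58 23 0 0.6" --pt "0.4 -58 23 10 0.75" --pt "0.4 -58 23 20 0.9" --pt "0.4 -58 23 30 1.05" --pt "0.4 -58 23 40 1.2" --pt "0.4 -58 23 50 1.35" --pt "0.4 -58 23 60 1.5" --pt "0.4 -58 23 70 1.65" --pt "0.4 -58 23 80 1.8" --pt "0.4 -58 23 80 1.95" --pt "0.4 -58 23 80 2.1" --pt "0.4 -58 23 80 2.25" --pt "0.4 -58 23 80 2.339" --pt "0.4 -58 23 80 2.339" --pt "0.4 -58 23 80 2.339"

```text
clock: 4.9
ee_pos: [0.663, -0.188, 0.2797]
eef_rot: [-180.0, -0.0, -43.9]
wrist_force: [0.1, -0.3, -0.1]
finger_gap: 0.603
grasp_force: 0.0
```

```bash
python3 - <<'E'
from h import *
c=read_camera("wrist");save(c,"w2.png",(60,400,80,560),1.25)
s,p,R=tool();print(s["clock"],p,s["eef_rot"],s["joints"])
print([(d["point"],round(d["p"],2),onz(c,d["point"],.204)) for d in pinpoint("wrist","handle")[:2]])
q=proj(c,[[.6625,-.188,.22],[.6625-.032*.719,-.188+.032*.695,.22],[.6625+.032*.719,-.188-.032*.695,.22]]);print((q-[60,80])*1.25)
E
```

```text
4.95 [ 0.66299159 -0.18800698  0.2797051 ] [-1.79999820e+02  1.02050475e-03 -4.38861820e+01] [-2.21973135e+01  3.68587360e+01  5.06766154e+01  5.44464385e-04
  9.24655305e+01  1.11688892e+02]
[([206.9, 313.4], 0.76, array([ 0.66516906, -0.18670294,  0.204     ]))]
[[195.10863355 296.57769559]
 [248.80916001 296.4669123 ]
 [136.6788019  296.69879897]]
```

View pics/w2.png

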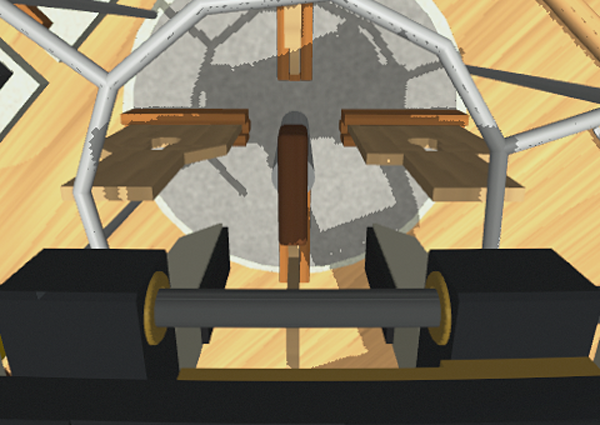

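The bar is centred between the fingers to within about 1.5 mm, at columns 278–309 and rows 125–245 of the crop, and it lies along tool x. I'll go down and grip it.

Request:
servo_tool --pt "0.4 0 1.5 30 0" --pt "0.4 0 1.5 60 0" --pt "0.4 0 1.5 86 0" --pt "0.4 0 1.5 86 0" --pt "0.4 0 1.5 86 0" --pt "1 0 1.5 86 0" --pt "1 0 1.5 86 0" --pt "1 0 1.5 86 0" --pt "1 0 1.5 86 0" --pt "1 0 1.5 86 0" --pt "1 0 1.5 86 0" --pt "1 0 1.5 86 0" --pt "1 0 1.5 86 0"

```text
clock: 6.3
ee_pos: [0.6649, -0.1863, 0.1942]
eef_rot: [-179.6, -0.1, -43.9]
wrist_force: [10.8, 8.2, -1.8]
finger_gap: 0.172
grasp_force: 30.0
```

Request:
servo_tool --pt "1 0 1 0 0" --pt "1 0 1 0 0" --pt "1 0 1 0 0"

```text
clock: 6.6
ee_pos: [0.6649, -0.1863, 0.1942]
eef_rot: [-179.5, -0.2, -43.9]
wrist_force: [14.3, 9.5, -2.3]
finger_gap: 0.173
grasp_force: 30.0
```

Request:
servo_tool --pt "1 0 2 0 0" --pt "1 0 2 0 0" --pt "1 0 2 0 0"

```text
clock: 6.9
ee_pos: [0.6649, -0.1863, 0.1943]
eef_rot: [-179.3, -0.2, -43.8]
wrist_force: [20.4, 13.6, -3.8]
finger_gap: 0.17
grasp_force: 30.0
```

Request:
servo_tool --pt "1 0 -2 0 0" --pt "1 0 -4 0 0" --pt "1 0 -4 0 0" --pt "1 0 -4 0 0"

```text
clock: 7.3
ee_pos: [0.6649, -0.1863, 0.1943]
eef_rot: [-179.7, -0.1, -43.9]
wrist_force: [7.7, 5.9, -0.2]
finger_gap: 0.171
grasp_force: 30.0
```

Request:
servo_tool --pt "1 0 -2.6 0 0" --pt "1 0 -2.6 0 -0.1" --pt "1 0 -2.6 0 -0.2" --pt "1 0 -2.6 0 -0.3" --pt "1 0 -2.6 0 -0.4" --pt "1 0 -2.6 0 -0.5" --pt "1 0 -2.6 0 -0.6" --pt "1 0 -2.6 0 -0.7" --pt "1 0 -2.6 0 -0.8" --pt "1 0 -2.6 0 -0.9"

```text
clock: 8.3
ee_pos: [0.6645, -0.1874, 0.1942]
eef_rot: [179.9, -0.0, 7.7]
wrist_force: [0.2, -3.6, 1.5]
finger_gap: 0.173
grasp_force: 30.0
```

Request:
servo_tool --pt "1 0 0 0 -0.1" --pt "1 0 0 0 -0.2" --pt "1 0 0 0 -0.3" --pt "1 0 0 0 -0.4" --pt "1 0 0 0 -0.5" --pt "1 0 0 0 -0.6" --pt "1 0 0 0 -0.7" --pt "1 0 0 0 -0.8" --pt "1 0 0 0 -0.9" --pt "1 0 0 0 -0.98" --pt "1 0 0 0 -1.02" --pt "1 0 0 0 -1.02" --pt "1 0 0 0 -1.02"

```text
clock: 9.6
ee_pos: [0.6653, -0.1885, 0.1942]
eef_rot: [179.8, 0.1, 65.9]
wrist_force: [5.2, -6.5, -0.5]
finger_gap: 0.172
grasp_force: 30.0
```

```bash
python3 - <<'E'
from h import *
for k in("side","scene"):
    c=read_camera(k)
    for n,z in(("template_sloped",.026),("opening",.114),("key",.137)):
        print(k,n,[(np.round(d["point"]).tolist(),round(d["p"],2),onz(c,d["point"],z).round(4)[:2].tolist()) for d in pinpoint(k,n)[:4]])
E
```

```text
side template_sloped [([244.0, 355.0], 0.98, [0.5806, -0.1519]), ([190.0, 313.0], 0.76, [0.5899, 0.1386])]
side opening [([168.0, 316.0], 0.81, [0.6002, 0.1367]), ([264.0, 393.0], 0.68, [0.5764, -0.3285])]
side key [([220.0, 352.0], 0.96, [0.5578, -0.1572]), ([164.0, 314.0], 0.84, [0.5914, 0.1317]), ([244.0, 418.0], 0.67, [0.6629, -0.3177])]
scene template_sloped [([289.0, 339.0], 0.81, [0.6196, 0.189]), ([214.0, 294.0], 0.59, [0.5716, -0.145])]
scene opening [([190.0, 293.0], 0.79, [0.574, -0.1433]), ([261.0, 336.0], 0.71, [0.6282, 0.1801])]
scene key [([184.0, 292.0], 0.81, [0.5767, -0.1403]), ([260.0, 339.0], 0.58, [0.6366, 0.204])]
```

Request:
servo_tool --pt "0.5 0 0 0 0" --pt "0.5 0 0 0 0" --pt "0.5 0 0 0 0" --pt "0.5 0 0 0 0" --pt "0.5 0 0 -30 0" --pt "0.5 0 0 -60 0" --pt "0.5 0 0 -86 0" --pt "0.5 0 0 -86 0.12" --pt "0.5 0 0 -86 0.27" --pt "0.5 0 0 -86 0.42" --pt "0.5 0 0 -86 0.57" --pt "0.5 0 0 -86 0.72" --pt "0.5 0 0 -86 0.87" --pt "0.5 0 0 -86 1.02" --pt "0.5 0 0 -86 1.17" --pt "0.5 0 0 -86 1.32" --pt "0.5 0 0 -86 1.47" --pt "0.5 0 0 -86 1.571" --pt "0.5 0 0 -86 1.571" --pt "0.5 0 0 -86 1.571"

```text
clock: 12.0
ee_pos: [0.6644, -0.1863, 0.2797]
eef_rot: [-180.0, 0.0, -23.8]
wrist_force: [0.3, 0.0, -0.9]
finger_gap: 0.502
grasp_force: 0.0
```

```bash
python3 - <<'E'
from h import *
c=read_camera("wrist")
for n,z in(("template_sloped",.026),("opening",.114),("key",.137),("handle",.204)):
        print(n,[(np.round(d["point"]).tolist(),round(d["p"],2),onz(c,d["point"],z).round(4)[:2].tolist()) for d in pinpoint("wrist",n)[:4]])
u=np.array([np.cos(np.radians(155.8)),np.sin(np.radians(155.8))]);g=np.array([.6649,-.1874])+.1*u
print(g,go([*g,.26]),get_state()["eef_rot"])
E
```

```text
template_sloped [([239.0, 318.0], 0.55, [0.5689, -0.1449]), ([280.0, 316.0], 0.54, [0.5144, -0.118])]
opening [([327.0, 73.0], 0.42, [0.6162, 0.1427])]
key [([278.0, 317.0], 0.75, [0.5765, -0.1471]), ([238.0, 318.0], 0.71, [0.6148, -0.1655])]
handle [([206.0, 317.0], 0.57, [0.6658, -0.1865]), ([175.0, 549.0], 0.56, [0.62, -0.346])]
[ 0.57368799 -0.1464077 ] [-99.2   0.3  19.8] [-1.79997225e+02 -4.29829254e-03 -2.39618121e+01]
```

Request:
servo_tool --pt "0.5 -40 0 0 0" --pt "0.5 -80 0 0 0" --pt "0.5 -99 0 10 0" --pt "0.5 -99 0 20 0" --pt "0.5 -99 0 20 0" --pt "0.5 -99 0 20 0"

```text
clock: 12.85
ee_pos: [0.5749, -0.1467, 0.2595]
eef_rot: [-180.0, -0.0, -24.0]
wrist_force: [-0.5, -0.2, -0.8]
finger_gap: 0.5
grasp_force: 0.0
```

```bash
python3 - <<'E'
from h import *
c=read_camera("wrist");save(c,"w3.png",(100,400,140,500),1.25)
s,p,R=tool();print(s["clock"],p,s["eef_rot"])
for z in(.221,.189):
  q=proj(c,[p*[1,1,0]+R@[x,0,0]+[0,0,z] for x in(-.025,0,.025)]);print(((q-[100,140])*1.25).round())
E
```

```text
12.9 [ 0.57501319 -0.14670165  0.25965349] [-1.79996744e+02 -3.04524108e-02 -2.40216037e+01]
[[205. 221.]
 [159. 221.]
 [110. 221.]]
[[178. 221.]
 [137. 221.]
 [ 94. 221.]]
```

View pics/w3.png

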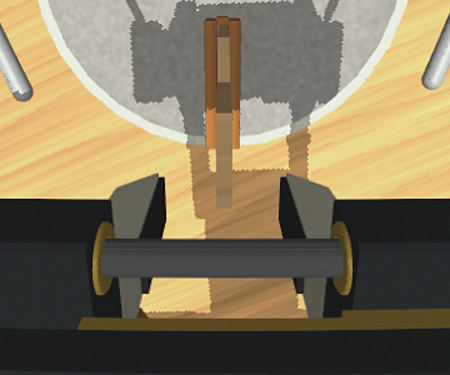

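The tab top is at about (224,208) in the crop, centred between the fingers and midway between the hoop ends. I'll go down and grip it.

Request:
servo_tool --pt "0.5 0 -1.5 30 0" --pt "0.5 0 -1.5 55 0" --pt "0.5 0 -1.5 70 0" --pt "0.5 0 -1.5 70 0" --pt "0.5 0 -1.5 70 0" --pt "1 0 -1.5 70 0" --pt "1 0 -1.5 70 0" --pt "1 0 -1.5 70 0" --pt "1 0 -1.5 70 0" --pt "1 0 -1.5 70 0" --pt "1 0 -1.5 70 0" --pt "1 0 -1.5 70 0"

```text
clock: 14.1
ee_pos: [0.5747, -0.145, 0.1899]
eef_rot: [180.0, -0.0, -24.0]
wrist_force: [-0.8, -0.4, 1.4]
finger_gap: 0.084
grasp_force: 30.0
```

Request:
servo_tool --pt "1 0 0 -10 0" --pt "1 0 0 -20 0" --pt "1 0 0 -30 0" --pt "1 0 0 -40 0" --pt "1 0 0 -55 0" --pt "1 0 0 -70 0" --pt "1 0 0 -90 0" --pt "1 0 0 -110 0" --pt "1 0 0 -110 0" --pt "1 0 0 -110 0"

```text
clock: 15.1
ee_pos: [0.5746, -0.1447, 0.2998]
eef_rot: [-180.0, -0.0, -24.0]
wrist_force: [-1.7, 0.1, -1.8]
finger_gap: 0.087
grasp_force: 30.0
```

```bash
python3 - <<'E'
from h import *
s,p,R=tool();print(p)
x=np.array([.0748,.9972]);f=np.array([.4605,.2875])   # face centre estimate
print(go([*(f-.075*x),.33]))
E
```

```text
[ 0.57464781 -0.14468691  0.29983569]
[-254.8 -277.7  -30.3]
```

Request:
servo_tool --pt "1 -40 0 -10 0" --pt "1 -80 0 -30 0" --pt "1 -110 -25 -30 0" --pt "1 -130 -60 -30 -0.05" --pt "1 -150 -95 -30 -0.1" --pt "1 -170 -130 -30 -0.15" --pt "1 -190 -165 -30 -0.2" --pt "1 -210 -200 -30 -0.25" --pt "1 -230 -235 -30 -0.3" --pt "1 -245 -260 -30 -0.344" --pt "1 -255 -278 -30 -0.344" --pt "1 -255 -278 -30 -0.344" --pt "1 -255 -278 -30 -0.344"

```text
clock: 16.4
ee_pos: [0.4544, 0.2128, 0.3287]
eef_rot: [179.9, 0.1, -4.3]
wrist_force: [-0.0, -0.2, -1.6]
finger_gap: 0.087
grasp_force: 30.0
```

```bash
python3 - <<'E'
from h import *
c=read_camera("wrist");s=read_camera("side");st,p,R=tool();print(st["clock"],p,st["eef_rot"])
f=lambda c,r:cv2.resize(c["color"][r[0]:r[1],r[2]:r[3],::-1],(400,600),interpolation=cv2.INTER_CUBIC)
cv2.imwrite("pics/d.png",np.hstack([cv2.resize(c["color"][:,100:527,::-1],(400,600)),f(s,(80,200,230,310))]))
for n,z in(("upright",0),("face",.155),("template_sloped",None),("opening",None),("key",None)):
  for k,cc in(("wrist",c),("side",s)):
    print(n,k,[(np.round(d["point"],1).tolist(),round(d["p"],2),None if z is None else onz(cc,d["point"],z).round(4)[:2].tolist()) for d in pinpoint(k,n)[:2]])
lo=p-[0,0,.1639];print("proj side key/opening/low",proj(s,[lo+[0,0,.111],lo+[0,0,.088],lo]).round(1).tolist())
E
```

```text
16.5 [0.45482093 0.21204763 0.32914931] [ 1.79954379e+02  5.22547917e-02 -4.35792483e+00]
upright wrist [([147.6, 264.4], 0.74, [0.4617, 0.2872])]
upright side [([184.6, 264.7], 0.68, [0.4647, 0.2753])]
face wrist [([174.6, 242.0], 0.91, [0.4602, 0.2868])]
face side [([143.3, 260.1], 0.72, [0.4717, 0.3059])]
template_sloped wrist [([175.4, 321.9], 0.79, None), ([24.5, 340.5], 0.56, None)]
template_sloped side [([154.3, 263.5], 0.9, None), ([190.4, 313.1], 0.6, None)]
opening wrist [([10.1, 345.5], 0.79, None)]
opening side [([136.5, 262.4], 0.91, None), ([167.9, 314.7], 0.82, None)]
key wrist [([5.7, 348.4], 0.67, None)]
key side [([125.6, 262.7], 0.89, None), ([162.5, 315.4], 0.67, None)]
proj side key/opening/low [[124.9, 263.3], [131.5, 263.9], [155.3, 265.7]]
```

View pics/d.png

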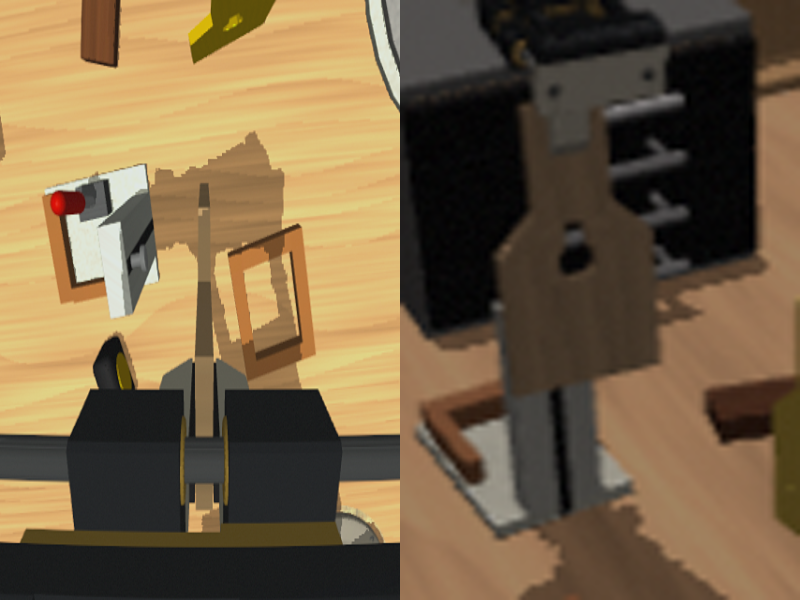

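The left half is the wrist view: the upright is at about (130,245) with the stud at (138,262), and the plate edge runs vertically at column 204. The right half shows the sloped plate in front of the upright. I'll enlarge the upright in the wrist view to get its edges and the stud.

```bash
python3 - <<'E'
from h import *
c=read_camera("wrist");np.savez("wr.npz",**{k:np.array(v) for k,v in c.items()})
save(c,"e.png",(105,225,145,275),5)
E
```

```text
(no output)
```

View pics/e.png

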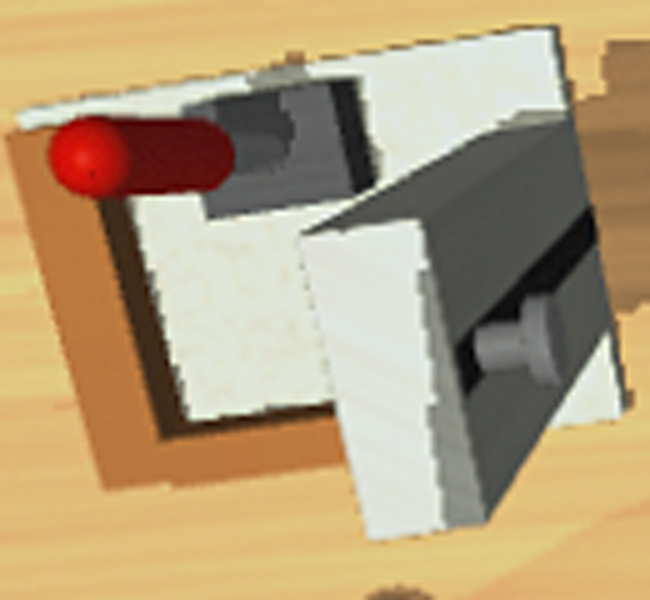

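```bash
python3 - <<'E'
from h import *
c=dict(np.load("wr.npz"))
n=lambda x,y:(105+y/5-.4,145+x/5-.4)
P=[onz(c,n(*q),.175)[:2] for q in((302,235),(425,220),(487,522),(370,540))]
for i in range(4):
    d=P[(i+1)%4]-P[i];print(P[i].round(4),np.hypot(*d).round(4),np.degrees(np.arctan2(d[1],d[0])).round(2))
d=P[2]-P[1];d2=P[3]-P[0]
yaw=np.arctan2(*(d/np.hypot(*d)+d2/np.hypot(*d2))[::-1]);
ey=np.array([np.cos(yaw),np.sin(yaw)]);x=np.array([-ey[1],ey[0]]);x*=np.sign(x[1]);M=(P[1]+P[2])/2
C=sum(P)/4;print("front mid",M,"x dir",np.degrees(np.arctan2(x[1],x[0])),"from centre",C-.012*x)
F=(M+C-.012*x)/2
for q,off in(((543,338),.0135),((477,347),.0)):
    o,w=ray(c,n(*q));pl=F-off*x;t=((pl-o[:2])@x)/(w[:2]@x);S=o+w*t;print("stud",off,S,"along",(S[:2]-F)@ey)
print(tool()[1])
E
```

```text
[0.4894 0.3133] 0.023 -87.7
[0.4903 0.2903] 0.0586 -176.89
[0.4318 0.2872] 0.0232 94.81
[0.4298 0.3103] 0.0596 2.92
front mid [0.46103526 0.28874341] x dir 93.01702448077243 from centre [0.46095007 0.28827838]
stud 0.0135 [0.46321025 0.27510904 0.15860901] along -0.0015091330521226783
stud 0.0 [0.46213271 0.28857098 0.15729968] along -0.0011416258614040482
[0.45491743 0.21286194 0.32977399]
```

The front face centre is at about (0.461, 0.2885) with its normal at 93°, and the stud is at z ≈ 0.158 (the side view gave 0.1575). I'll move to a standoff with the plate just clear of the stud head.

Request:
servo_tool --pt "1 2 -8 20 -0.03" --pt "1 4 -16 40 -0.06" --pt "1 6 -24 60 -0.09" --pt "1 6 -32 80 -0.128" --pt "1 6 -42 96 -0.128" --pt "1 6 -50 96 -0.128" --pt "1 6 -50 96 -0.128" --pt "1 6 -50 96 -0.128" --pt "1 6 -50 96 -0.128"

```text
clock: 17.95
ee_pos: [0.4651, 0.2622, 0.2348]
eef_rot: [-180.0, -0.1, 3.0]
wrist_force: [-0.2, 0.4, -1.8]
finger_gap: 0.084
grasp_force: 30.0
```

```bash
python3 - <<'E'
from h import *
s=read_camera("side");st,p,R=tool();print(st["clock"],p,st["eef_rot"])
c=read_camera("wrist")
f=lambda c,r,w:cv2.resize(c["color"][r[0]:r[1],r[2]:r[3],::-1],(w,600),interpolation=cv2.INTER_CUBIC)
cv2.imwrite("pics/f.png",np.hstack([f(s,(110,185,235,285),400),f(c,(50,250,170,303),400)]))
for k,cc in(("side",s),):
  for n in("opening","key","template_sloped"): print(n,[(np.round(d["point"],1).tolist(),round(d["p"],2)) for d in pinpoint(k,n)[:2]])
lo=p-[.001,0,.1639]
print("plate proj",proj(s,[lo+[0,0,.111],lo+[0,0,.088],lo]).round(1).tolist(),"head",proj(s,[[.4631,.2725,.158]]))
E
```

```text
18.0 [0.46497325 0.26212034 0.23465595] [-1.79980313e+02 -9.20978069e-02  3.00873811e+00]
opening [([151.3, 264.6], 0.93), ([171.1, 318.6], 0.64)]
key [([145.5, 260.0], 0.97), ([163.1, 314.3], 0.58)]
template_sloped [([190.3, 315.8], 0.81), ([170.4, 267.0], 0.57)]
plate proj [[143.1, 262.2], [149.0, 262.7], [170.5, 264.5]] head [[147.76007507 261.33930615]]
```

View pics/f.png

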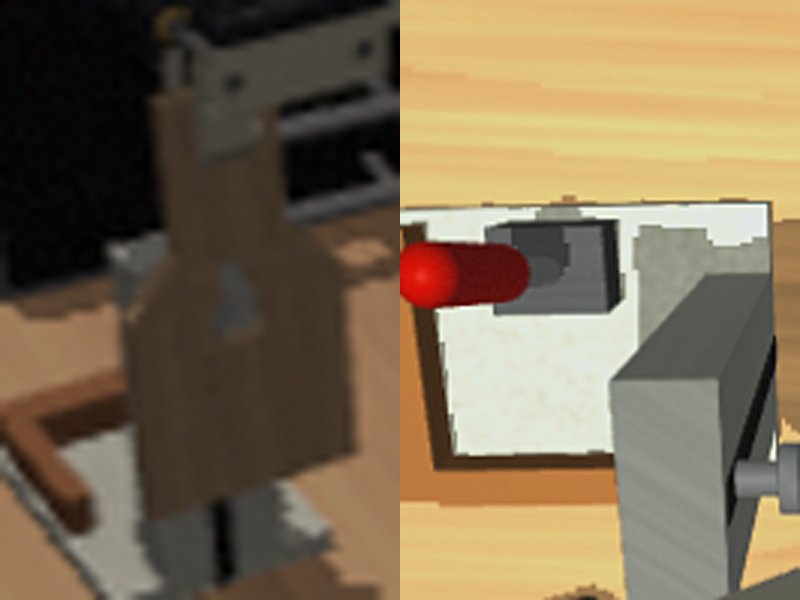

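The left half shows the head's grey filling the keyhole's wide part at about (238,300). The right half shows the stud beside the upright at about (770,478). I'll push in slowly and watch the force.

Request:
servo_tool --pt "1 0 -2 0 0" --pt "1 0 -4 0 0" --pt "1 0 -6 0 0" --pt "1 0 -7 0 0" --pt "1 0 -8 0 0" --pt "1 0 -9 0 0" --pt "1 0 -10 0 0" --pt "1 0 -10 0 0"

```text
clock: 19.0
ee_pos: [0.4638, 0.2724, 0.2334]
eef_rot: [180.0, 0.1, 3.0]
wrist_force: [-1.1, -0.7, -3.2]
finger_gap: 0.081
grasp_force: 30.0
```

Request:
servo_tool --pt "1 0 -2 0 0" --pt "1 0 -4 0 0" --pt "1 0 -6 0 0" --pt "1 0 -8 0 0" --pt "1 0 -9 0 0" --pt "1 0 -10 0 0" --pt "1 0 -11 0 0" --pt "1 0 -11 0 0"

```text
clock: 19.8
ee_pos: [0.464, 0.2837, 0.2342]
eef_rot: [-180.0, -0.1, 3.0]
wrist_force: [-0.6, -0.2, -1.7]
finger_gap: 0.085
grasp_force: 30.0
```

Request:
servo_tool --pt "1 0 0 2 0" --pt "1 0 0 4 0" --pt "1 0 0 6 0" --pt "1 0 0 8 0" --pt "1 0 0 10 0" --pt "1 0 0 12 0" --pt "1 0 0 14 0" --pt "1 0 0 16 0" --pt "1 0 0 16 0"

```text
clock: 20.7
ee_pos: [0.4629, 0.2833, 0.2172]
eef_rot: [180.0, 0.1, 3.0]
wrist_force: [-2.9, 0.4, -2.2]
finger_gap: 0.087
grasp_force: 30.0
```

Request:
servo_tool --pt "1 0 0 1 0" --pt "1 0 0 2 0" --pt "1 0 0 3 0" --pt "1 0 0 4 0" --pt "1 0 0 5 0" --pt "1 0 0 6 0" --pt "1 0 0 7 0" --pt "1 0 0 7 0"

```text
clock: 21.5
ee_pos: [0.4632, 0.2832, 0.2104]
eef_rot: [180.0, 0.0, 3.0]
wrist_force: [-4.8, 0.1, -0.8]
finger_gap: 0.083
grasp_force: 30.0
```

Request:
servo_tool --pt "1 -0.8 0 0 0" --pt "1 -0.8 0 1 0" --pt "1 -0.8 0 2 0" --pt "1 -0.8 0 3 0" --pt "1 -0.8 0 3 0"

```text
clock: 22.0
ee_pos: [0.4629, 0.2833, 0.2076]
eef_rot: [-180.0, -0.0, 3.0]
wrist_force: [-2.2, -1.6, -1.0]
finger_gap: 0.085
grasp_force: 30.0
```

Request:
servo_tool --pt "1 0 0 1 0" --pt "1 0 0 1 0" --pt "1 0 0 2 0" --pt "1 0 0 2 0" --pt "1 0 0 3 0" --pt "1 0 0 3 0"

```text
clock: 22.6
ee_pos: [0.4634, 0.2834, 0.2069]
eef_rot: [-180.0, -0.2, 3.0]
wrist_force: [-6.2, -1.2, 14.4]
finger_gap: 0.084
grasp_force: 30.0
```

```bash
python3 - <<'E'
from h import *
s=read_camera("side");st,p,R=tool();print(p,st["wrist_force"],st["torque"])
a=read_camera("scene")
for k in("side","scene"):
  for n in("opening","key","template_sloped","face","upright"): print(k,n,[(np.round(d["point"],1).tolist(),round(d["p"],2)) for d in pinpoint(k,n)[:2]])
lo=p-[.001,0,.1639]
for c in(s,a): print("plate proj key,open,low,stud",proj(c,[lo+[0,0,.111],lo+[0,0,.088],lo,[.4631,.2725,.158]]).round(1).tolist())
crop=s["color"][135:165,250:272].astype(int).sum(2)//3;print("\n".join(" ".join(f"{v:3d}" for v in r) for r in crop))
E
```

```text
[0.46344289 0.28336449 0.20692761] [-4.81567409 -1.62378649 14.24235147] [-0.41085894  1.37149547  0.00366571]
side opening [([171.8, 313.7], 0.88), ([154.4, 260.4], 0.63)]
side key [([149.9, 257.8], 0.67), ([163.2, 313.9], 0.61)]
side template_sloped [([186.4, 315.2], 0.86), ([173.2, 264.6], 0.78)]
side face [([144.9, 258.7], 0.91)]
side upright [([182.3, 262.5], 0.71), ([218.5, 380.5], 0.3)]
scene opening [([266.2, 333.6], 0.93), ([254.5, 419.4], 0.86)]
scene key [([251.4, 422.4], 0.96), ([258.9, 337.6], 0.96)]
scene template_sloped [([291.9, 338.2], 0.93), ([284.1, 409.8], 0.85)]
scene face [([249.7, 422.1], 0.95), ([169.8, 314.1], 0.41)]
scene upright [([299.1, 413.9], 0.93), ([239.0, 259.5], 0.5)]
plate proj key,open,low,stud [[147.3, 260.0], [153.0, 260.6], [173.9, 262.4], [147.8, 261.3]]
plate proj key,open,low,stud [[250.2, 421.2], [257.8, 419.9], [285.4, 414.9], [246.3, 418.1]]
  5   4  24  47  51  51  50  51  53  49  52  54  55  52  51  51  51  41   5  12  33  43
  6   4  20  42  52  51  51  50  50  51  53  54  54  52  50  50  50  51  58  73  74  75
  4   5  20  40  49  52 
[... 1739 characters left out ...]
  52  53  55  52  49  50  51  53  53  53  55  54  55  53  51  52  51  52  52  49  51
 51  52  54  54  54  49  50  51  49  51  51  52  52  53  53  50  52  51  52  51  51  50
 51  52  53  55  55  51  52  51  48  49  51  51  53  53  53  52  50  51  53  53  50  49
 51  49  51  54  55  52  50  50  50  49  51  51  52  54  54  51  50  51  52  52  53  51
 50  51  52  54  55  52  51  51  49  49  50  51  52  54  54  51  50  50  52  53  52  49
 49  52  52  53  54  52  51  51  49  48  50  52  52  53  54  52  49  51  51  53  53  50
 50  51  52  54  54  53  51  51  51  48  49  51  52  52  54  53  52  50  50  51  52  52
 49  50  52  52  54  55  52  52  51  51  50  51  51  52  55  54  51  50  50  51  52  51
```

Contact at 14 N upward, and the side picture shows the head in front of the plate above the opening (rows 146–150), so it is seated. I'll press it lightly onto the face.

Request:
servo_tool --pt "1 -0.5 -0.5 -1.5 0" --pt "1 -0.5 -1 -1.5 0" --pt "1 -0.5 -1.5 -1.5 0" --pt "1 -0.5 -2 -1.5 0" --pt "1 -0.5 -2 -1.5 0" --pt "1 -0.5 -2 -1.5 0"

```text
clock: 23.8
ee_pos: [0.4631, 0.284, 0.207]
eef_rot: [179.9, -0.1, 3.0]
wrist_force: [-0.6, -6.0, 7.6]
finger_gap: 0.086
grasp_force: 30.0
```

Request:
servo_tool --pt "0.6 0 0.5 0 0" --pt "0.6 0 0.5 0 0" --pt "0.6 0 0.5 0 0" --pt "0.6 0 0.5 0 0" --pt "0.6 0 0.5 0 0" --pt "0.6 0 0.5 0 0" --pt "0.6 0 0.5 -15 0" --pt "0.6 0 0.5 -40 0" --pt "0.6 0 0.5 -80 0" --pt "0.6 0 0.5 -120 0" --pt "0.6 0 0.5 -120 0" --pt "0.6 0 0.5 -120 0"

```text
clock: 25.0
ee_pos: [0.4623, 0.2849, 0.3269]
eef_rot: [-180.0, -0.1, 3.0]
wrist_force: [-0.4, 0.2, -1.3]
finger_gap: 0.402
grasp_force: 0.0
```

```bash
python3 - <<'E'
from h import *
s=read_camera("side");a=read_camera("scene");st,p,R=tool();print(st["clock"],p,st["wrist_force"],st["finger_gap"])
for k in("side","scene"):
  for n in("opening","key","template_sloped"): print(k,n,[(np.round(d["point"],1).tolist(),round(d["p"],2)) for d in pinpoint(k,n)[:2]])
crop=s["color"][138:160,252:270].astype(int).sum(2)//3;print("\n".join(" ".join(f"{v:3d}" for v in r) for r in crop))
w=read_camera("wrist")
# plate top edge line in wrist: predicted pixels, flush plate (mid 4 mm off face)
x=np.array([-.0526,.9986]);ey=np.array([.9986,.0526]);M=np.array([.4623,.2885])
for n in("template_sloped","upright"):
    r=outline_of("wrist",n)
    for d in r[:1]:
        ys,xs=np.nonzero(d["region"]);print(n,d["p"],ys.min(),ys.max(),xs.min(),xs.max())
        if n[0]=="t":
            for y in range(ys.min(),ys.max(),12): t=xs[ys==y];print(y,t.min(),t.max())
q=[[*(M-o*x+e*ey),.249-.195+h] for o in(0,8e-3) for e,h in((.025,.195),(-.025,.195),(.025,.13),(.05,.1),(.05,.0))];print(proj(w,q).round(0).tolist())
E
```

```text
25.1 [0.46162774 0.28452392 0.32494419] [-0.113794   -0.03808554 -0.70341123] 0.39593216887046817
side opening [([167.6, 315.8], 0.67), ([154.5, 259.2], 0.63)]
side key [([162.7, 314.5], 0.83), ([149.6, 258.5], 0.6)]
side template_sloped [([174.0, 261.0], 0.88), ([186.2, 313.9], 0.8)]
scene opening [([263.8, 335.7], 0.94), ([255.5, 422.8], 0.87)]
scene key [([260.2, 338.4], 0.65), ([252.4, 419.8], 0.56)]
scene template_sloped [([283.4, 415.9], 0.87), ([289.5, 335.3], 0.87)]
  5  28  48  52  51  50  49  49  50  52  55  54  51  50  49  52  54  51
 23  43  47  52  52  52  49  51  52  52  53  54  53  51  50  52  54  52
 76  68  46  52  52  52  52  50  50  51  54  55  53  52  50  53  59  63
 81  71  47  52  51  53  52  50  51  51  55  55  53  51  49  53  60  65
 82  71  48  52  51  52  53  49  50  51  54  53  53  51  49  51  57  63
 84  66  48  51  52  52  52  49  50  51  53  53  53  51  49  50  55  67
 67  60  50  52  51  53  52  51  50  51  53  54  53  52  48  50  53  55
 65  62  53  50  52  53  52  49  51  51  53  54  53  53  51  52  51  53
 70  66  60  52  51  54  54  51  54  65  66  
[... 540 characters left out ...]
50  51  52  53  53  37   6  22  48  66  61  54  51  53  53  50
 54  52  51  51  52  54  56  43  19  32  49  66  62  53  51  53  52  50
 53  53  50  50  52  52  54  56  60  61  60  58  52  52  51  52  52  50
 53  53  50  51  53  54  54  53  55  54  54  53  51  51  52  52  52  50
 53  55  52  51  52  50  49  51  51  51  54  53  51  51  50  51  52  51
 52  55  53  51  51  49  48  51  52  53  54  54  51  50  51  52  54  52
template_sloped 0.69 0 50 374 510
0 480 510
12 441 497
24 421 481
36 386 451
48 374 393
upright 0.58 110 212 201 329
[[172.0, 312.0], [238.0, 312.0], [155.0, 313.0], [123.0, 314.0], [115.0, 314.0], [172.0, 324.0], [238.0, 323.0], [155.0, 322.0], [123.0, 322.0], [115.0, 321.0]]
```

```bash
python3 -c "
from bench import *
print(job.job_done())"
```

```text
the job is handed in; nothing more can be done
None
```

I turned the sloped-shoulder template to the hoop gap, lifted it out and hung it on the stud. The side picture after release shows the head still in front of the plate, the gripper is clear, and I handed the job in at about 25 s with no verdict returned; I did not look again at the other templates or the bench items.

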